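# Load the label roll and pin it down

### The job

Load the label dispenser: draw the narrow label roll (the lower of the two) up off its storage post and lay it flat on the dispenser bed, over the round opening. Then put the retaining pin from its rest block down through the roll's core, feel for the hole in the sliding plate beneath without forcing it, and press the pin fully home, its flange flat on the roll. Let go of everything, and do not disturb the wide roll, the jars or the bottles.

Things in the scene. Friction and masses are not known exactly. Their poses are not given: they have to be found in the camera images.
- roll: the narrow label roll: white paper ring with a cardboard core, 68 mm outside, bore 40 mm, 30 mm high, axis z upright; origin at the centre of its underside. It starts on a storage post: grey square foot 84 mm wide, 8 mm thick (the roll rests on it), steel post 30 mm thick up to 62 mm above the table. The posts and the pin's block may swap places
- wide_roll: the wide label roll, same paper, 68 mm outside, 44 mm high, on a post like the other one: leave it alone; origin at the centre of its underside
- pin: retaining pin: steel rod 10 mm thick, 60 mm long, nose tapering to 6 mm over the last 4 mm; above it a black flange 52 mm wide, 6 mm thick, then a round knob 22 mm thick, 32 mm high (grip here). Origin at the nose tip, z up the rod: flange top at 66 mm, knob top at 98 mm. It starts hanging by its flange in a grey block 64 x 64 mm, 64 mm high
- pin_flange (a point): point on the pin's axis at the underside of the flange, 60 mm above the nose tip
- dispenser: label dispenser, fixed: aluminium bed 180 x 130 mm, top 40 mm above the table, with a low steel peel bar (to 66 mm above the table) along its front edge at -x. Origin under the middle of the bed; x from front to back, y to the left
- bed_centre (a point): centre of the round opening (36 mm wide) in the bed, level with the bed's top; axes as the dispenser's. The roll goes over it. With the pin fully home through the roll, its nose tip is 30 mm below this level
- jar_a: open white jar, 54 mm wide, 42 mm high, bystander; origin at the centre of its underside
- jar_b: another such jar, bystander
- jar_c: another such jar, bystander
- vial_a: amber glass bottle with black cap, 34 mm wide, 85 mm high, bystander; origin at the centre of its underside
- vial_b: another such bottle, bystander
- plate_top (a point): centre of the opening at the top face of a dark steel plate, 4 mm below the bed's top. The plate has one 12 mm hole and floats: the hole lies up to 11 mm either way along the dispenser's y (1.5 mm along x), not measured, so feel for it. Within 3 mm a light push centres it. The rod runs free for 16 mm, then a friction catch takes 7 N for the last 10 mm
Mind the look-alikes: they are no part of the job. Of the things that look like the pin, take the one that is nearest to the robot's base at the start. What is shaped like the roll but green is not meant.

How it is judged (in metres and radians):
On the way, in this order (a step that is already met when the one before it is completed fails the run):
1. the narrow roll is off its post and lies flat on the bed over the opening (horizontal distance between roll and bed_centre below 0.015 m and z of roll in the frame of bed_centre between -0.003 and 0.003 m and angle between roll's own z axis and vertical below 0.06 rad), for 0.2 s.
2. the pin's rod stands in the bush hole through the roll's core (z of pin in the frame of bed_centre below -0.013 m and horizontal distance between pin and bed_centre below 0.016 m and horizontal distance between pin and roll below 0.019 m and angle between pin's own z axis and vertical below 0.25 rad), for 0.1 s.
At the end, for the whole second after the job is handed in: narrow roll flat on the bed (3 mm, 0.06 rad), within 17 mm of the opening's centre; pin upright (0.08 rad) in the bush hole through the roll's core, nose at least 27 mm below the bed's top (30 is home), flange within 3 mm of the roll's top; both at rest (horizontal distance between roll and bed_centre below 0.017 m and z of roll in the frame of bed_centre between -0.003 and 0.003 m and angle between roll's own z axis and vertical below 0.06 rad and z of pin_flange in the frame of roll below 0.033 m and horizontal distance between pin and roll below 0.019 m and z of pin in the frame of bed_centre below -0.027 m and horizontal distance between pin and bed_centre below 0.016 m and angle between pin's own z axis and vertical below 0.08 rad and linear speed of each of pin, roll below 0.02 m/s); the robot touches nothing.
It fails at once if the pin is forced against the dispenser or the roll (over 75 N) (contact force between pin and dispenser above 75 N or contact force between pin and roll above 75 N).
It fails at once if the wide roll, a jar or a bottle is disturbed (moved over 30 mm) (distance of any of wide_roll, jar_a, jar_b, jar_c, vial_a, vial_b from where it was at the start of the episode above 0.03 m).
It also fails if it takes over 67 s, if anything falls off the work surface, if the arm or the gripper's body presses on something with over 40 N, if the wrist force passes 120 N, or if a joint passes its speed limit or range.

### The arm

A 6-joint arm with a two-finger parallel gripper is mounted at the origin on the work surface. World frame = base frame: x ahead of the robot, y to its left, z up, the work surface at z = 0. Lengths are in mm, angles in degrees, forces in N, time in s.
With the tool pointing down it reaches from about 300 to 850 mm from the base axis. Payload 4.2 kg.
Tool frame: the origin (TCP) lies on the centre line of the jaws, within the pads' length; the fingertips stand 8 mm ahead of it and the grasp point (between the pads) lies 11 mm behind it; z points along the fingers, y is the line along which they close (so a half turn about z gives the same grasp; the last joint's range is limited). The gripper opens to 91 mm and grips with 3 to 60 N. Pads are 32 mm wide; open, the fingers measure 118 mm over their backs; the gripper's body (76 mm by 178 mm) begins 60 mm behind the grasp point.
Start: joints at [-1.146, 18.312, 89.639, -0, 72.044, -1.146], TCP at [575.015, 0, 221.976] pointing down, gripper open.
Joint ranges: [-177.97, 177.97], [-48.28, 115.42], [12.27, 149.76], [-77.06, 257.06], [2.81, 150.46], [-146.56, 146.56]. Speed limits (degrees/s): [147.25, 147.25, 180, 180, 180, 180].

### API

Orientations are given as [roll, pitch, yaw] about the fixed x, y, z axes, in that order (R = Rz(yaw) Ry(pitch) Rx(roll)).
In Python, from workcell import telemetry, eyes, ticket gives the robot as it stands. The module is installed in compiled form; this text tells all that it offers.
- The arm moves only by the shell command python3 -m crank 'ROWS' [OPENING] [FORCE]. ROWS is JSON, a list of rows, each an object of numbers: "dx", "dy", "dz": the shift along the world's x, y, z normalised to -1 to 1, where 1 is 80 cm; "yaw": the turn about the world's z normalised to -1 to 1, where 1 is 5 degrees. A call has 1 to 10 rows; each row shifts and turns the commanded pose from where the row before left it; what a row does not reach is not made up. A row lasts 1/8 s, in which the tool goes at most 62.5 mm and 10.7 degrees, less where a joint would pass 70% of its speed; a pose out of reach is approached as far as the arm can. A call with a number of a shift or a turn outside -1 to 1 is refused whole. A call with a gripper value outside its range is refused whole. OPENING is the opening, from 0 (shut) to 1 (fully open), set as the call begins (- or left out, the last holds). The fingers move at their own pace and stop on an object; FORCE is the grip in N (left out, the last holds). Time passes only in rows, so rows that do not move let the fingers close. It gives the time, the measured TCP pose, the force, the opening and the grip force at its end, in the units of the state.
- telemetry.state(): the state, without advancing time (a new reading comes with each control period).
- eyes.grab_frame(name): name is "scene" or "side" or "wrist"; returns the picture (400x640x3 uint8, red, green, blue); there is no depth.
- eyes.calibration(name): a dict with "camera_matrix" (3x3 intrinsics, pixels), "world_from_camera" (4x4, takes a point from camera to world coordinates). Camera axes: x right, y down, z forward; pixel columns grow to the right and rows downward; lengths in mm; the calibration is good to about 2 mm. A picture is of the moment at which its call begins: read the wrist's pose just before it. calibration takes no time and is no camera call; for the wrist camera it gives the pose at the moment of the call.
- ticket.job_done(): hands the job in; it is judged then, once.
The state is a dict: "time_s": time; "qpos": joint angles; "qvel": joint speeds; "effort": joint torques, N m; "ee_pos": TCP position; "ee_rot": TCP orientation; "force": force on the tool from outside, world axes, zero at the start; "torque": the same for the moment, N m; "gripper_width": finger opening in mm; "gripper_force": force on a finger pad.
Only numpy, scipy, OpenCV 4.12 (cv2) and the standard library are available. Lean on these libraries where they do the work, as an engineer would, in place of code of your own. Each camera call takes 0.05 s, during which the arm holds its last target. There are 200 camera calls.

## Working session

There is one attempt and no reset: what is moved stays moved. The work goes in short steps, Python scripts to look and compute and a shell command to move; the robot and the scene stay as the last step left them, time stands still between calls to the robot, and variables do not carry over. Pictures are saved under pics/ and viewed, at most 10 in all, crops included, and the job is handed in when it is done.

```bash
mkdir -p pics; cat > h.py <<'E'
import numpy as np, cv2
from workcell import telemetry, eyes, ticket
def grab(n,fn=None):
    c=eyes.calibration(n); im=np.array(eyes.grab_frame(n))
    if fn: cv2.imwrite('pics/'+fn,im[:,:,::-1])
    return im,np.array(c['camera_matrix']),np.array(c['world_from_camera'])
def ray(K,T,u,v):
    d=T[:3,:3]@np.linalg.solve(K,[u,v,1.]); return T[:3,3],d
def onz(K,T,u,v,z):
    o,d=ray(K,T,u,v); return o+d*(z-o[2])/d[2]
def proj(K,T,p):
    q=T[:3,:3].T@(np.array(p,float)-T[:3,3]); q=K@q; return q[:2]/q[2]
E
python3 - <<'E'
from h import *
for n in ('scene','side'):
    im,K,T=grab(n,n+'0.png'); np.savez(n+'0.npz',im=im,K=K,T=T); print(n,T[:3,3].round(),T[:3,2].round(2),K[0,0])
print(telemetry.state())
E
```

```text
scene [1336. -478.  847.] [-0.65  0.39 -0.65] 476.34653408408883
side [ 283. -576.  614.] [ 0.32  0.68 -0.66] 391.52960739015174
{'time_s': 0.1, 'qpos': array([-1.14746964e+00,  1.83469393e+01,  8.96984763e+01, -1.67271425e-03,
        7.20434296e+01, -1.14820852e+00]), 'qvel': array([-0.07603257, -0.13574082, -0.1832597 , -0.04833628, -0.10836688,
       -0.00362801]), 'effort': array([ 5.01049108e-04, -4.13330913e+01, -2.32510239e+01,  7.29743019e-02,
        4.21804120e-02, -4.88014211e-05]), 'ee_pos': array([ 5.74569890e+02, -1.53158717e-02,  2.21221122e+02]), 'ee_rot': array([-1.79911141e+02, -1.90223733e-04,  9.00012556e+01]), 'force': array([-0.14706983, -0.48234184, -1.29755131]), 'torque': array([-0.03389677, -0.00109532, -0.04468912]), 'gripper_force': 0.0, 'gripper_width': 91.24034556026751}
```

View pics/scene0.png

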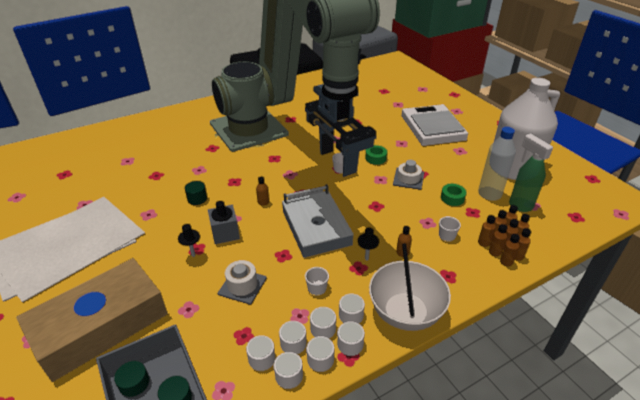

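View pics/side0.png

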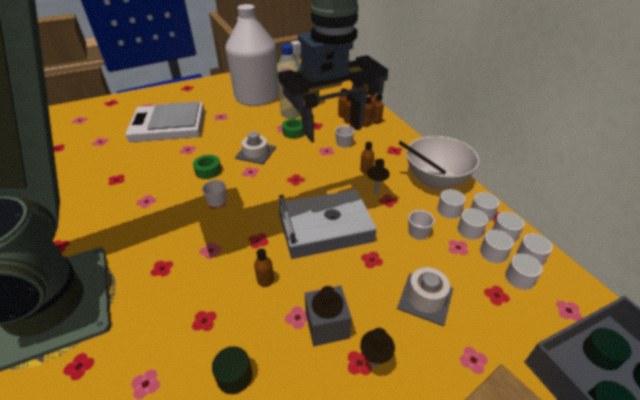

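Scene view: rolls on posts at (410,172) and (240,275), pins at (221,215) in block, (189,238) and (368,240) standing, dispenser opening about (318,220). The side view shows the same things at (254,148), (428,290), (327,302), (377,347), (378,172) and (332,214). I'll enlarge the candidates and triangulate roughly.

```bash
python3 - <<'E'
from h import *
S=np.load('scene0.npz');D=np.load('side0.npz')
def c(I,u,v,w=44,h=36): return cv2.resize(I['im'][v-h:v+h,u-w:u+w],(264*3//3,216),interpolation=cv2.INTER_CUBIC)
a=np.hstack([c(S,410,172),c(S,240,278),c(S,210,228)]);b=np.hstack([c(D,256,148),c(D,428,290),c(D,340,320)])
cv2.imwrite('pics/crop1.png',np.vstack([a,b])[:,:,::-1])
def tri(p,q):
    o1,d1=ray(S['K'],S['T'],*p);o2,d2=ray(D['K'],D['T'],*q)
    st=np.linalg.lstsq(np.c_[d1,-d2],o2-o1,rcond=None)[0]; a=o1+d1*st[0];b=o2+d2*st[1]
    return ((a+b)/2).round(),np.linalg.norm(a-b).round(1)
for n,p,q in [('rollA',(410,163),(254,138)),('rollB',(239,266),(431,279)),('pinblock',(221,205),(327,291)),('pin2',(189,229),(377,335)),('pin3',(368,231),(378,164)),('bed',(318,220),(332,214))]: print(n,*tri(p,q))
E
```

```text
rollA [492. 295.  53.] 5.4
rollB [ 626. -282.   64.] 0.9
pinblock [ 445. -250.   95.] 3.3
pin2 [ 480. -343.   86.] 1.2
pin3 [696.  11.  90.] 0.6
bed [556. -43.  39.] 1.5
```

View pics/crop1.png

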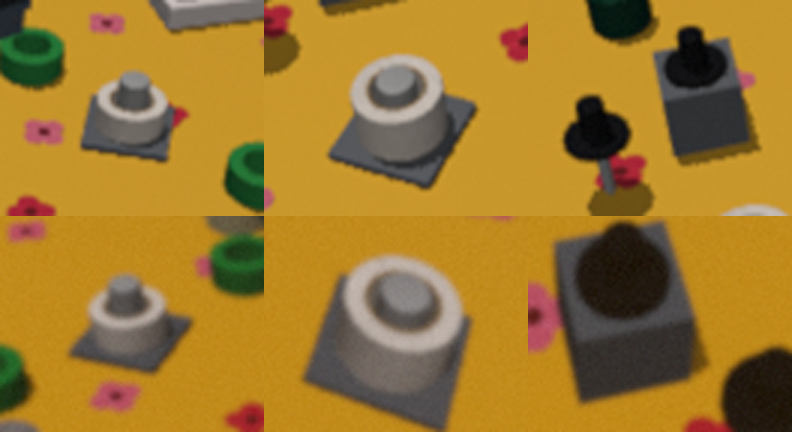

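The crop settles the choices. Roll A (scene 410,172) has more bare post above it and is the narrow one; roll B (240,275) is wider, and the green rings aren't meant. Of the three pins, the one in the block (221,215) is about 510 mm from the base, the others about 590 and 696, so I take the block pin. Moving over roll A now.

```bash
python3 -m crank '[{"dx":-0.0206,"dy":0.07},{"dx":-0.0206,"dy":0.07},{"dx":-0.0206,"dy":0.07},{"dx":-0.0206,"dy":0.07},{"dx":-0.0206,"dy":0.07},{"dx":0},{"dx":0},{"dx":0}]' 1 30; python3 - <<'E'
from h import *
s=telemetry.state()
im,K,T=grab('wrist','w1.png');np.savez('w1.npz',im=im,K=K,T=T);print(s['ee_pos'],s['ee_rot'],T[:3,3],T[:3,2])
E
```

```text
[ 5.74569890e+02 -1.53158717e-02  2.21221122e+02] [-1.79911141e+02 -1.90223733e-04  9.00012556e+01] [575.45046885  73.59003492 383.38271718] [-0.00277728 -0.25887123 -0.96590785]validation failed for argument at $[0]...
```

View pics/w1.png

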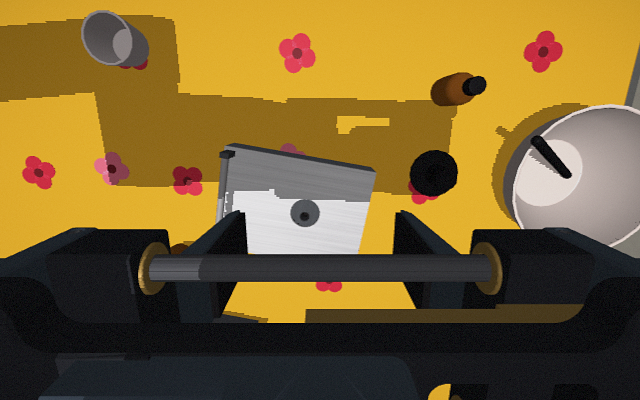

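The move was refused, probably because every row needs all four keys. The wrist picture still helps: it shows the bed opening at about (305,212), a dark hole spot inside it at (305,216), and the bed's upper edge from (232,150) to (376,169). I'll measure those and move again.

```bash
python3 - <<'E'
from h import *
W=np.load('w1.npz');K,T=W['K'],W['T']
g=cv2.cvtColor(W['im'],cv2.COLOR_RGB2GRAY)[190:240,280:335]
for th in (45,140):
    m=(g<th).astype(np.uint8); n,l,s,c=cv2.connectedComponentsWithStats(m)
    for i in range(1,n):
        if 15<s[i,4]<1200: u,v=c[i]+[280,190]; print(th,s[i],u,v,onz(K,T,u,v,40 if th>100 else 36))
p=[onz(K,T,*q,40)[:2] for q in [(232,146),(376,170),(358,254)]]
for a,b in ((0,1),(1,2)):
    d=p[b]-p[a];print(p[a],np.linalg.norm(d),np.degrees(np.arctan2(d[1],d[0])))
E
python3 -m crank '[{"dx":-0.0206,"dy":0.07,"dz":0,"yaw":0},{"dx":-0.0206,"dy":0.07,"dz":0,"yaw":0},{"dx":-0.0206,"dy":0.07,"dz":0,"yaw":0},{"dx":-0.0206,"dy":0.07,"dz":0,"yaw":0},{"dx":-0.0206,"dy":0.07,"dz":0,"yaw":0},{"dx":0,"dy":0,"dz":0,"yaw":0},{"dx":0,"dy":0,"dz":0,"yaw":0}]' 1 30; python3 - <<'E'
from h import *
s=telemetry.state()
im,K,T=grab('wrist','w2.png');np.savez('w2.npz',im=im,K=K,T=T);print(s['ee_pos'],s['ee_rot'],T[:3,3],T[:3,2])
E
```

```text
45 [20 22  9  9 57] 304.17543859649123 216.03508771929825 [554.99976515 -47.33377657  36.        ]
140 [   0    0   55   37 1152] 306.0442708333333 204.33159722222223 [557.71521727 -30.90337541  40.        ]
[472.98603194  39.44050971] 170.02244830515963 -9.47820336393821
[640.68738787  11.44250711] 109.80244468591296 -99.20923021237327
time_s: 1.02
ee_pos: [492.5, 279.6, 221.6]
ee_rot: [-180.0, 0.1, 90.0]
force: [0.3, -0.7, -0.2]
gripper_width: 91.3
gripper_force: 0.0
[492.46534655 279.64183483 221.61177876] [-1.79977637e+02  6.11968346e-02  9.00395429e+01] [493.10885522 353.40241005 383.72945853] [-0.00144153 -0.25989064 -0.96563698]
```

View pics/w2.png

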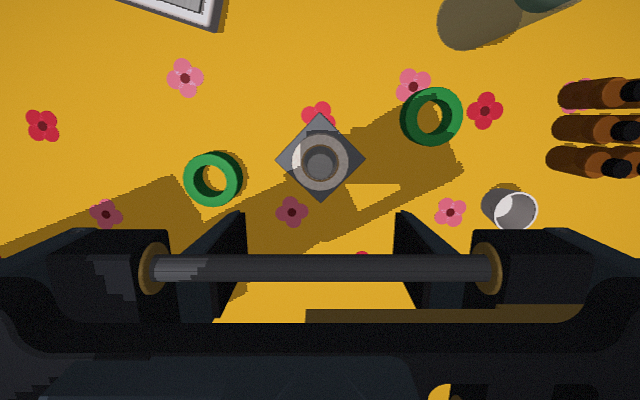

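This shows the narrow roll on its post: post top about (320,163), ring about (293–348, 130–190), with green rings beside it and clear of where the fingers close. I'll compute its position and the opening centre.

```bash
python3 - <<'E'
from h import *
W=np.load('w2.npz');K,T=W['K'],W['T']
hsv=cv2.cvtColor(W['im'],cv2.COLOR_RGB2HSV);
a,b=100,270
g=cv2.cvtColor(W['im'],cv2.COLOR_RGB2GRAY)[a+10:210,b:b+100]
print('post',onz(K,T,320,163,62),'foot corners',[onz(K,T,*q,8).round(1) for q in [(275,160),(366,160),(320,112),(320,203)]])
for u,v in [(293,160),(348,160)]: print(onz(K,T,u,v,38))
W1=np.load('w1.npz');print('open',onz(W1['K'],W1['T'],305,212.5,40))
v=np.hstack([cv2.resize(W['im'][105:210,265:375],(440,420),interpolation=2),cv2.resize(W1['im'][185:245,270:340],(350,420)[::1],interpolation=2)])
cv2.imwrite('pics/crop2.png',v[:,:,::-1])
E
```

```text
post [492.8102006  302.57711996  62.        ] foot corners [array([435.2, 297.9,   8. ]), array([551.6, 298. ,   8. ]), array([492.7, 357. ,   8. ]), array([492.8, 240.5,   8. ])]
[460.99982603 302.3095682   38.        ]
[525.73650252 302.37249149  38.        ]
open [556.30883411 -41.36442489  40.        ]
```

View pics/crop2.png

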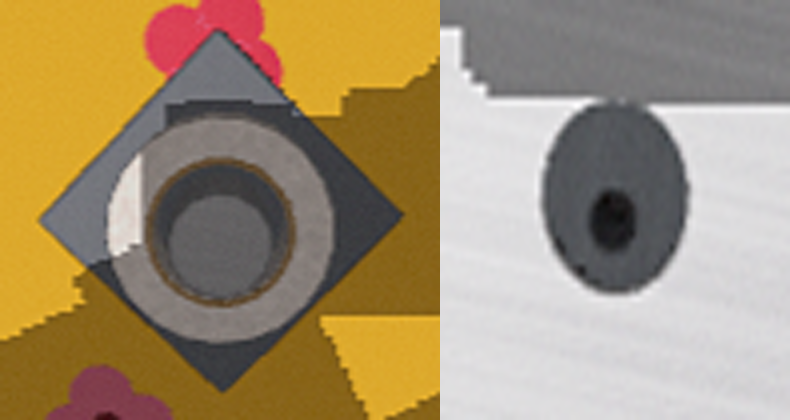

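The ring centre is at (320,162.5), so the roll is at about (493,299). The opening is at about (556.5,-42), and the plate hole shows at about (555,-48). Descending on the roll.

```bash
python3 -m crank '[{"dx":0.0006,"dy":0.0243,"dz":-0.03,"yaw":0},{"dx":0,"dy":0,"dz":-0.06,"yaw":0},{"dx":0,"dy":0,"dz":-0.06,"yaw":0},{"dx":0,"dy":0,"dz":-0.05,"yaw":0},{"dx":0,"dy":0,"dz":-0.03,"yaw":0},{"dx":0,"dy":0,"dz":-0.02,"yaw":0},{"dx":0,"dy":0,"dz":0,"yaw":0},{"dx":0,"dy":0,"dz":0,"yaw":0}]' 1 30 && python3 -m crank '[{"dx":0,"dy":0,"dz":0,"yaw":0},{"dx":0,"dy":0,"dz":0,"yaw":0},{"dx":0,"dy":0,"dz":0,"yaw":0},{"dx":0,"dy":0,"dz":0,"yaw":0},{"dx":0,"dy":0,"dz":0,"yaw":0},{"dx":0,"dy":0,"dz":0,"yaw":0}]' 0.6 25
```

```text
time_s: 2.08
ee_pos: [494.1, 299.5, 23.0]
ee_rot: [179.9, -0.1, 90.0]
force: [0.7, 1.1, -0.1]
gripper_width: 91.2
gripper_force: 0.0
time_s: 2.82
ee_pos: [493.1, 299.6, 22.5]
ee_rot: [180.0, -0.0, 90.0]
force: [-1.3, -0.4, 6.3]
gripper_width: 68.9
gripper_force: 25.0
```

```bash
python3 -m crank '[{"dx":0,"dy":0,"dz":0.02,"yaw":0},{"dx":0,"dy":0,"dz":0.03,"yaw":0},{"dx":0,"dy":0,"dz":0.03,"yaw":0},{"dx":0,"dy":0,"dz":0.04,"yaw":0},{"dx":0,"dy":0,"dz":0.02,"yaw":0},{"dx":0.01,"dy":-0.0535,"dz":0,"yaw":0},{"dx":0.01,"dy":-0.0535,"dz":0,"yaw":0},{"dx":0.01,"dy":-0.0535,"dz":0,"yaw":0},{"dx":0.01,"dy":-0.0535,"dz":0,"yaw":0},{"dx":0.01,"dy":-0.0535,"dz":0,"yaw":0}]' - 25 && python3 -m crank '[{"dx":0.01,"dy":-0.0535,"dz":0,"yaw":0},{"dx":0.01,"dy":-0.0535,"dz":0,"yaw":0},{"dx":0.0087,"dy":-0.0535,"dz":0,"yaw":0},{"dx":0,"dy":0,"dz":0,"yaw":0},{"dx":0,"dy":0,"dz":0,"yaw":0},{"dx":0,"dy":0,"dz":0,"yaw":0}]' - 25; python3 - <<'E'
from h import *
im,K,T=grab('side','s1.png')
E
```

```text
time_s: 4.08
ee_pos: [532.9, 84.0, 133.7]
ee_rot: [-180.0, 0.0, 90.0]
force: [0.2, -0.3, -1.3]
gripper_width: 68.4
gripper_force: 25.0
time_s: 4.82
ee_pos: [555.7, -41.9, 133.8]
ee_rot: [-180.0, -0.0, 90.1]
force: [-0.6, -0.6, -1.6]
gripper_width: 68.6
gripper_force: 25.0
```

```bash
python3 -m crank '[{"dx":0.0005,"dy":-0.001,"dz":-0.03,"yaw":0},{"dx":0,"dy":0,"dz":-0.03,"yaw":0},{"dx":0,"dy":0,"dz":-0.02,"yaw":0},{"dx":0,"dy":0,"dz":-0.012,"yaw":0},{"dx":0,"dy":0,"dz":-0.004,"yaw":0},{"dx":0,"dy":0,"dz":-0.001,"yaw":0},{"dx":0,"dy":0,"dz":0,"yaw":0},{"dx":0,"dy":0,"dz":0,"yaw":0}]' - 25; python3 - <<'E'
from h import *
im,K,T=grab('side','s2.png')
cv2.imwrite('pics/crop3.png',cv2.resize(im[110:290,200:430],(690,540))[:,:,::-1])
E
```

```text
time_s: 5.88
ee_pos: [556.7, -43.8, 56.8]
ee_rot: [179.9, 0.0, 90.0]
force: [-0.1, 0.6, -2.1]
gripper_width: 68.4
gripper_force: 25.0
```

View pics/crop3.png

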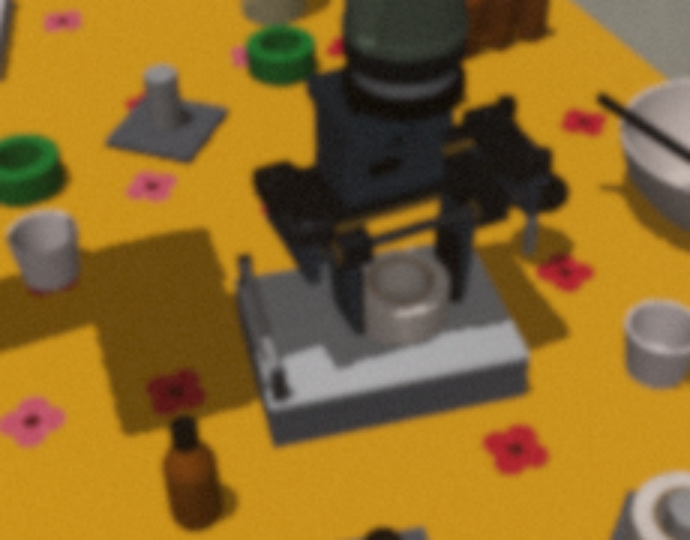

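The narrow roll is held just above the bed, around (405,295) in the crop, and its post is now bare. Lowering until it touches, then releasing.

```bash
python3 -m crank '[{"dx":0,"dy":0,"dz":-0.002,"yaw":0},{"dx":0,"dy":0,"dz":-0.001,"yaw":0},{"dx":0,"dy":0,"dz":0,"yaw":0},{"dx":0,"dy":0,"dz":0,"yaw":0}]' - 25
```

```text
time_s: 6.42
ee_pos: [556.6, -43.8, 54.5]
ee_rot: [180.0, 0.0, 90.0]
force: [-1.5, 0.6, 5.6]
gripper_width: 68.5
gripper_force: 25.0
```

```bash
python3 -m crank '[{"dx":0,"dy":0,"dz":0,"yaw":0},{"dx":0,"dy":0,"dz":0,"yaw":0},{"dx":0,"dy":0,"dz":0,"yaw":0},{"dx":0,"dy":0,"dz":0.03,"yaw":0},{"dx":0,"dy":0,"dz":0.05,"yaw":0},{"dx":0,"dy":0,"dz":0.06,"yaw":0},{"dx":0,"dy":0,"dz":0.07,"yaw":0},{"dx":0,"dy":0,"dz":0,"yaw":0},{"dx":0,"dy":0,"dz":0,"yaw":0}]' 1 25; python3 - <<'E'
from h import *
im,K,T=grab('wrist','w3.png');np.savez('w3.npz',im=im,K=K,T=T)
E
python3 -m crank '[{"dx":-0.028,"dy":-0.05,"dz":0,"yaw":0},{"dx":-0.028,"dy":-0.05,"dz":0,"yaw":0},{"dx":-0.028,"dy":-0.05,"dz":0,"yaw":0},{"dx":-0.028,"dy":-0.05,"dz":0,"yaw":0},{"dx":-0.028,"dy":-0.05,"dz":0,"yaw":0},{"dx":0,"dy":0,"dz":0,"yaw":0},{"dx":0,"dy":0,"dz":0,"yaw":0}]' 1 25
python3 - <<'E'
from h import *
im2,K,T=grab('wrist','w4.png');np.savez('w4.npz',im=im2,K=K,T=T)
im=np.load('w3.npz')['im']
cv2.imwrite('pics/crop4.png',np.vstack([cv2.resize(im[110:250,240:400],(640,300))[:, :],im2[:280]])[:,:,::-1])
E
```

```text
time_s: 7.55
ee_pos: [555.9, -43.7, 221.3]
ee_rot: [-179.9, -0.0, 90.0]
force: [-0.4, 0.1, -0.3]
gripper_width: 91.2
gripper_force: 0.0
time_s: 8.48
ee_pos: [444.1, -243.2, 220.7]
ee_rot: [-179.9, -0.1, 90.0]
force: [-0.5, 0.7, -0.0]
gripper_width: 91.1
gripper_force: 0.0
```

View pics/crop4.png

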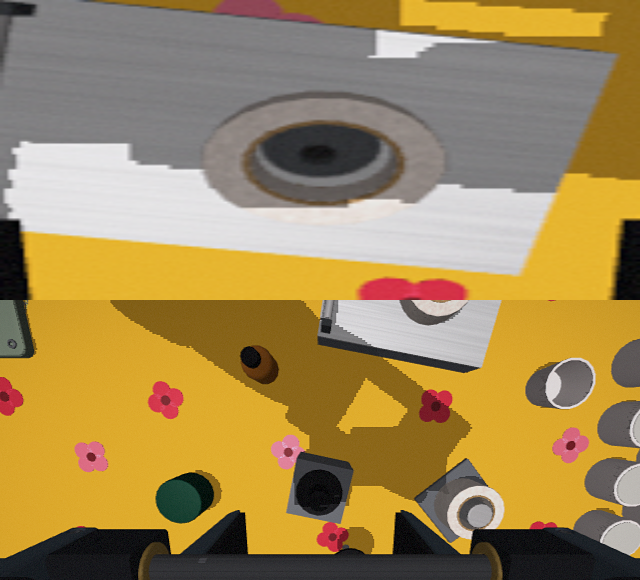

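The roll lies flat over the opening with the plate hole visible through its bore (crop 318,153). The pin in its block is at about (320,191) in the wrist view, with the wide roll well to its right.

```bash
python3 - <<'E'
from h import *
W=np.load('w3.npz');K,T=W['K'],W['T']
print('hole',onz(K,T,319.5,181.4,36),'rolltop',onz(K,T,320.7,182.3,70),[onz(K,T,u,182,70)[0] for u in (290.8,351)])
g=cv2.cvtColor(W['im'],cv2.COLOR_RGB2GRAY)[165:200,300:340]
m=(g<30).astype(np.uint8);n,l,s,c=cv2.connectedComponentsWithStats(m);print([(s[i],onz(K,T,*(c[i]+[300,165]),36)) for i in range(1,n) if s[i,4]>20])
W=np.load('w4.npz');K,T=W['K'],W['T']
g=cv2.cvtColor(W['im'],cv2.COLOR_RGB2GRAY)[150:225,285:360]
for th in (22,30,38):
    m=(g<th).astype(np.uint8);n,l,s,c=cv2.connectedComponentsWithStats(m);i=1+s[1:,4].argmax()
    u,v=s[i,0]+s[i,2]/2+285-.5,s[i,1]+s[i,3]/2+150-.5;p=onz(K,T,u,v,69);print(th,s[i],u,v,p,s[i,2:4]*(T[2,3]-69)/K[0,0])
E
```

```text
hole [555.56555565 -46.96149345  36.        ] rolltop [556.98377163 -40.44645893  70.        ] [np.float64(524.4372084299912), np.float64(589.9498275135777)]
[(array([15, 13,  9,  7, 46], dtype=int32), array([554.88457702, -46.30785019,  36.        ]))]
22 [  12   20   45   42 1404] 319.0 190.5 [ 443.14918731 -249.00314087   69.        ] [47.91596851 44.72157061]
30 [  11   20   47   45 1528] 319.0 192.0 [ 443.14708819 -250.70363059   69.        ] [50.04556711 47.91596851]
38 [  11   19   47   46 1653] 319.0 191.5 [ 443.14778853 -250.1362906    69.        ] [50.04556711 48.98076781]
```

```bash
python3 -m crank '[{"dx":-0.001,"dy":-0.0087,"dz":-0.03,"yaw":0},{"dx":0,"dy":0,"dz":-0.05,"yaw":0},{"dx":0,"dy":0,"dz":-0.05,"yaw":0},{"dx":0,"dy":0,"dz":-0.03,"yaw":0},{"dx":0,"dy":0,"dz":-0.0134,"yaw":0},{"dx":0,"dy":0,"dz":0,"yaw":0},{"dx":0,"dy":0,"dz":0,"yaw":0}]' 1 30 && python3 -m crank '[{"dx":0,"dy":0,"dz":0,"yaw":0},{"dx":0,"dy":0,"dz":0,"yaw":0},{"dx":0,"dy":0,"dz":0,"yaw":0},{"dx":0,"dy":0,"dz":0,"yaw":0},{"dx":0,"dy":0,"dz":0,"yaw":0},{"dx":0,"dy":0,"dz":0,"yaw":0},{"dx":0,"dy":0,"dz":0,"yaw":0},{"dx":0,"dy":0,"dz":0,"yaw":0}]' 0.1 50
```

```text
time_s: 9.4
ee_pos: [444.6, -250.9, 84.2]
ee_rot: [179.9, 0.1, 90.0]
force: [0.5, 0.2, -0.8]
gripper_width: 91.4
gripper_force: 0.0
time_s: 10.4
ee_pos: [443.6, -250.7, 83.2]
ee_rot: [-180.0, -0.0, 90.0]
force: [0.4, -0.1, 0.6]
gripper_width: 21.0
gripper_force: 50.0
```

```bash
python3 -m crank '[{"dx":0,"dy":0,"dz":0.015,"yaw":0},{"dx":0,"dy":0,"dz":0.025,"yaw":0},{"dx":0,"dy":0,"dz":0.03,"yaw":0},{"dx":0,"dy":0,"dz":0.03,"yaw":0},{"dx":0,"dy":0,"dz":0.025,"yaw":0},{"dx":0.028,"dy":0.0508,"dz":0,"yaw":0},{"dx":0.028,"dy":0.0508,"dz":0,"yaw":0},{"dx":0.028,"dy":0.0508,"dz":0,"yaw":0},{"dx":0.028,"dy":0.0508,"dz":0,"yaw":0},{"dx":0.028,"dy":0.0508,"dz":0,"yaw":0}]' - 50 && python3 -m crank '[{"dx":0,"dy":0,"dz":0,"yaw":0},{"dx":0,"dy":0,"dz":0,"yaw":0},{"dx":0,"dy":0,"dz":0,"yaw":0}]' - 50; python3 - <<'E'
from h import *
im,K,T=grab('side','s3.png');im2,K2,T2=grab('scene','c3.png');np.savez('s3.npz',a=im,K=K,T=T,b=im2,K2=K2,T2=T2)
p=telemetry.state()['ee_pos'];print(p)
for z in (0,60): 
    q=p-[0,0,79.2-z];print(proj(K,T,q),proj(K2,T2,q))
cv2.imwrite('pics/crop5.png',np.hstack([cv2.resize(im[130:250,280:380],(400,480)),cv2.resize(im2[140:260,270:370],(400,480))])[:,:,::-1])
E
```

```text
time_s: 11.65
ee_pos: [556.3, -46.1, 184.1]
ee_rot: [179.9, 0.0, 90.0]
force: [0.3, 0.2, -0.8]
gripper_width: 21.4
gripper_force: 50.0
time_s: 12.02
ee_pos: [555.1, -48.5, 183.5]
ee_rot: [-180.0, 0.0, 89.9]
force: [1.1, 0.6, -1.6]
gripper_width: 21.0
gripper_force: 50.0
[555.2124151  -48.50684182 183.44099065]
[333.55966083 192.53322087] [315.86595487 200.44950202]
[334.06472338 168.52314518] [315.63713289 180.86442909]
```

View pics/crop5.png

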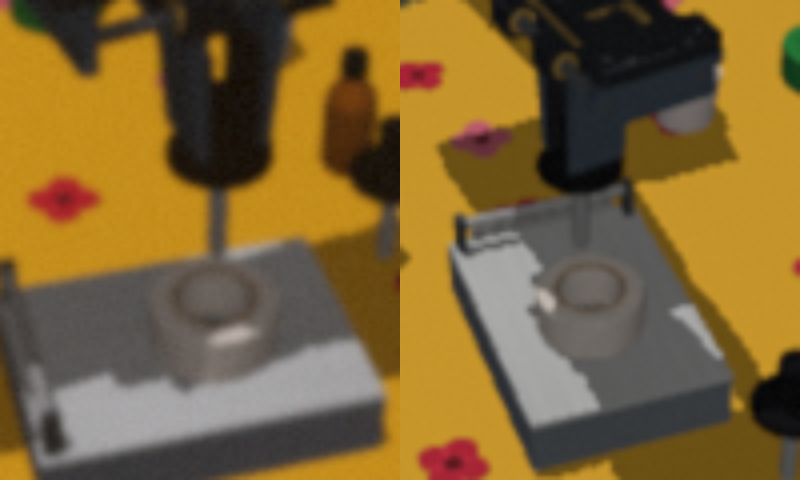

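The pin hangs upright above the bore. Its nose shows at side (334,193) and scene (315.5,201), within 1 px of prediction. Descending to just above the plate.

```bash
python3 -m crank '[{"dx":0,"dy":0.0012,"dz":-0.03,"yaw":0},{"dx":0,"dy":0,"dz":-0.03,"yaw":0},{"dx":0,"dy":0,"dz":-0.017,"yaw":0},{"dx":0,"dy":0,"dz":0,"yaw":0},{"dx":0,"dy":0,"dz":0,"yaw":0}]' - 50 && python3 -m crank '[{"dx":0,"dy":0,"dz":-0.003,"yaw":0},{"dx":0,"dy":0,"dz":-0.003,"yaw":0},{"dx":0,"dy":0,"dz":-0.002,"yaw":0},{"dx":0,"dy":0,"dz":0,"yaw":0},{"dx":0,"dy":0,"dz":0,"yaw":0}]' - 50
```

```text
time_s: 12.75
ee_pos: [556.3, -46.8, 122.5]
ee_rot: [179.9, 0.0, 90.0]
force: [0.4, -1.1, -0.6]
gripper_width: 20.9
gripper_force: 50.0
time_s: 13.38
ee_pos: [555.7, -46.5, 115.3]
ee_rot: [180.0, 0.0, 90.0]
force: [-0.1, -0.2, -0.9]
gripper_width: 20.8
gripper_force: 50.0
```

```bash
python3 -m crank '[{"dx":0,"dy":0,"dz":-0.0015,"yaw":0},{"dx":0,"dy":0,"dz":-0.0015,"yaw":0},{"dx":0,"dy":0,"dz":0,"yaw":0},{"dx":0,"dy":0,"dz":0,"yaw":0}]' - 50 && python3 -m crank '[{"dx":0,"dy":0,"dz":-0.0015,"yaw":0},{"dx":0,"dy":0,"dz":-0.0015,"yaw":0},{"dx":0,"dy":0,"dz":0,"yaw":0},{"dx":0,"dy":0,"dz":0,"yaw":0}]' - 50
```

```text
time_s: 13.88
ee_pos: [555.7, -46.5, 112.8]
ee_rot: [180.0, -0.0, 90.0]
force: [-0.5, -0.4, -0.9]
gripper_width: 21.2
gripper_force: 50.0
time_s: 14.38
ee_pos: [555.5, -46.5, 110.4]
ee_rot: [-180.0, -0.0, 90.0]
force: [0.0, -0.2, -0.8]
gripper_width: 20.9
gripper_force: 50.0
```

The nose is 5 mm below the plate top with no force, so it's in the hole. Continuing gently.

```bash
python3 -m crank '[{"dx":0,"dy":0,"dz":-0.004,"yaw":0},{"dx":0,"dy":0,"dz":-0.004,"yaw":0},{"dx":0,"dy":0,"dz":-0.004,"yaw":0},{"dx":0,"dy":0,"dz":0,"yaw":0},{"dx":0,"dy":0,"dz":0,"yaw":0}]' - 50 && python3 -m crank '[{"dx":0,"dy":0,"dz":-0.004,"yaw":0},{"dx":0,"dy":0,"dz":-0.003,"yaw":0},{"dx":0,"dy":0,"dz":-0.003,"yaw":0},{"dx":0,"dy":0,"dz":0,"yaw":0},{"dx":0,"dy":0,"dz":0,"yaw":0}]' - 50
```

```text
time_s: 15.0
ee_pos: [555.5, -46.5, 100.7]
ee_rot: [-180.0, -0.0, 90.0]
force: [0.0, -0.2, -1.4]
gripper_width: 21.0
gripper_force: 50.0
time_s: 15.62
ee_pos: [555.7, -46.7, 93.8]
ee_rot: [180.0, 0.0, 90.0]
force: [-3.1, 0.5, 5.1]
gripper_width: 20.7
gripper_force: 50.0
```

In the catch now, 4–5 mm to go.

```bash
python3 -m crank '[{"dx":0,"dy":0,"dz":-0.003,"yaw":0},{"dx":0,"dy":0,"dz":-0.0015,"yaw":0},{"dx":0,"dy":0,"dz":0,"yaw":0},{"dx":0,"dy":0,"dz":0,"yaw":0}]' - 50 && python3 -m crank '[{"dx":0,"dy":0,"dz":-0.001,"yaw":0},{"dx":0,"dy":0,"dz":-0.001,"yaw":0},{"dx":0,"dy":0,"dz":0,"yaw":0},{"dx":0,"dy":0,"dz":0,"yaw":0}]' - 50
```

```text
time_s: 16.12
ee_pos: [555.9, -46.7, 90.4]
ee_rot: [179.9, 0.0, 90.0]
force: [-2.8, 0.2, 6.0]
gripper_width: 20.9
gripper_force: 50.0
time_s: 16.62
ee_pos: [555.9, -46.7, 89.2]
ee_rot: [179.9, 0.0, 90.0]
force: [-3.8, -0.6, 9.2]
gripper_width: 20.7
gripper_force: 50.0
```

```bash
python3 -m crank '[{"dx":0,"dy":0,"dz":-0.0012,"yaw":0},{"dx":0,"dy":0,"dz":0,"yaw":0},{"dx":0,"dy":0,"dz":0,"yaw":0},{"dx":0,"dy":0,"dz":0,"yaw":0}]' - 50 && python3 -m crank '[{"dx":0,"dy":0,"dz":-0.0012,"yaw":0},{"dx":0,"dy":0,"dz":0,"yaw":0},{"dx":0,"dy":0,"dz":0,"yaw":0}]' - 50
```

```text
time_s: 17.12
ee_pos: [555.8, -46.7, 89.2]
ee_rot: [179.9, 0.0, 90.0]
force: [-5.3, 0.7, 14.3]
gripper_width: 21.3
gripper_force: 50.0
time_s: 17.5
ee_pos: [555.9, -46.7, 89.1]
ee_rot: [179.9, 0.0, 90.0]
force: [-7.3, -0.2, 20.3]
gripper_width: 21.1
gripper_force: 50.0
```

Bottomed out at nose z ≈ 10 (30 mm below the bed), with force rising and no further travel. The pin is home, so I release, retreat straight up and check.

```bash
python3 -m crank '[{"dx":0,"dy":0,"dz":0,"yaw":0},{"dx":0,"dy":0,"dz":0,"yaw":0},{"dx":0,"dy":0,"dz":0,"yaw":0},{"dx":0,"dy":0,"dz":0,"yaw":0},{"dx":0,"dy":0,"dz":0.03,"yaw":0},{"dx":0,"dy":0,"dz":0.06,"yaw":0},{"dx":0,"dy":0,"dz":0.06,"yaw":0},{"dx":0,"dy":0,"dz":0,"yaw":0},{"dx":0,"dy":0,"dz":0,"yaw":0}]' 1 30; python3 - <<'E'
from h import *
im,K,T=grab('side');im2,K2,T2=grab('scene')
cv2.imwrite('pics/crop6.png',np.hstack([cv2.resize(im[130:250,280:380],(400,480)),cv2.resize(im2[140:260,270:370],(400,480))])[:,:,::-1])
for z in (10,108): print(proj(K,T,[555.5,-46.7,z]),proj(K2,T2,[555.5,-46.7,z]))
E
```

```text
time_s: 18.62
ee_pos: [555.1, -46.5, 204.9]
ee_rot: [-179.9, -0.0, 90.0]
force: [-0.2, -0.4, 0.3]
gripper_width: 91.4
gripper_force: 0.0
[332.60941799 225.10401289] [316.86591126 228.52099916]
[333.31467355 190.52988699] [316.55888535 199.09074153]
```

View pics/crop6.png

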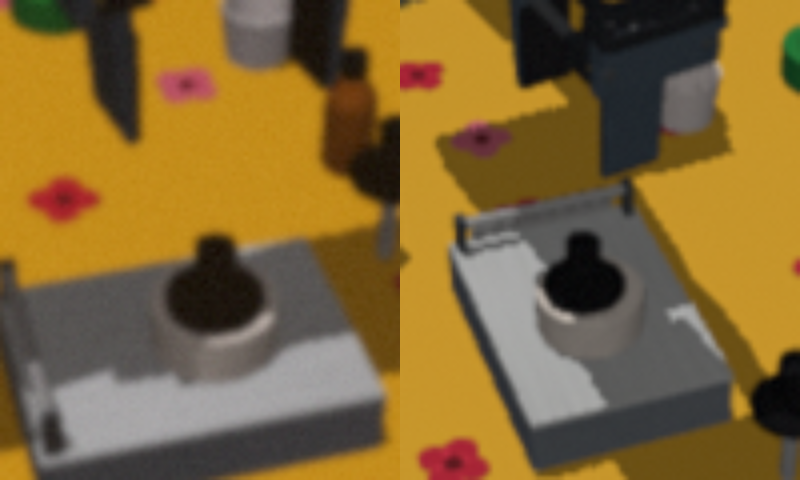

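The flange sits flat on the roll (side crop 215,295; scene crop 583,285), the pin is upright and the gripper is clear.

```bash
python3 -c "
from workcell import ticket
print(ticket.job_done())"
```

```text
the job is handed in; nothing more can be done
None
```

The job is handed in, verdict not shown: the narrow roll lies flat over the opening, the pin is fully home with its flange on the roll, the gripper is open and clear, and the arm went near none of the bystanders (18.6 s of 67 s used).

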